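# Zero the tea mill's grind dial and back it off three clicks

## Task

Set the tea mill's grind for the next tin of leaves: turn its green dial clockwise (seen from above) until it comes to its stop, then turn it back counterclockwise exactly three clicks and let go of it. Leave the hot plate's black knob at off and the kettle standing where it is on the hot plate.

Things in the scene. Friction and masses are not known exactly. Their poses are not given: they have to be found in the camera images.
- grind_dial (a joint): Green dial on the tea mill, rad: 0 at its clockwise stop (from above), growing counterclockwise to 2.09. It clicks into notches 24 degrees (0.419 rad) apart from 0 on, so the third click from the stop is 1.257; let go between notches it springs into the nearer. Starts in notch 1, 2 or 3; about 0.1 N m turns it. Red tick on the mill: stop; black ticks beyond it: clicks.
- grind_dial_grip (a point): Grip point on the dial's upright axis, 132 mm above the table. Green bar 60 long, 16 thick, its top 11 mm above this point, on a green disc 70 across, its face 22 mm below it. Turns with the dial: x along the bar to its white-lined end (pointer), z up. White mill 270 x 140, 101 high, fixed; its amber hopper with black lid, 100 across, axis 152 mm off the dial's, rises 39 mm above this point.
- hob_knob (a joint): Angle of the smaller black knob (46 mm across) on the front of the steel hot plate, a bystander to be left alone, rad. 0 = off, as it starts, growing clockwise to 4.7.
- kettle: Aluminium kettle, 156 mm across, 165 mm tall over its black bail handle, standing loose on the hot plate's dark disc, 68 mm above the table, on the other side of the table from the mill. Origin at the centre of its underside, x towards its spout, z up. A bystander.

How it is judged:
By the outcome, as a careful person would: the job done as asked, in the order asked, and still so for the second after the job is handed in, with the robot touching nothing.
It also fails if it takes over 42 s, if anything falls off the work surface, if the arm or the gripper's body presses on something with over 40 N, if the wrist force passes 120 N, or if a joint passes its speed limit or range.

## Robot

A 7-joint arm with a two-finger parallel gripper is mounted at the origin on the work surface. World frame = base frame: x ahead of the robot, y to its left, z up, the work surface at z = 0. Lengths are in m, angles in degrees, forces in N, time in s.
With the tool pointing down it reaches from about 0.425 to 0.875 m from the base axis. Payload 4.7 kg.
Tool frame: the origin (TCP) lies at the very end of the fingers, on their centre line; the grasp point (between the pads) lies 19 mm behind it; y points along the fingers, z is the direction in which the jaws open and shut, and the axes are right-handed (so a half turn about y gives the same grasp; the last joint's range is limited). The gripper opens to 87 mm and grips with 3 to 60 N. Pads are 19 mm wide; open, the fingers measure 117 mm over their backs; the gripper's body (75 mm by 190 mm) begins 51 mm behind the grasp point.
Start: joints at [67.386, 18.392, -4.016, 83.108, 1.295, 78.541, -3.26], TCP at [0.258, -0.596, 0.186] pointing down, gripper open.
Joint ranges: [-163.93, 163.93], [-17.29, 119.83], [-79.2, 71.16], [3.27, 140.29], [-89.18, 269.18], [5.43, 117.66], [-154.24, 154.24]. Speed limits (degrees/s): [147.25, 147.25, 180, 180, 180, 180, 180].

## Interface

Orientations are given as [roll, pitch, yaw] about the fixed x, y, z axes, in that order (R = Rz(yaw) Ry(pitch) Rx(roll)).
In Python, from cell import env gives the robot as it stands.
- The arm moves only by the shell command python3 -m pendant 'ROWS' [FORCE]. ROWS is JSON, one flat list of numbers, 7 for each row, row after row: the shift along the world's x, y, z in units of 40 mm (1.0 is 40 mm), then the turn, a rotation vector about the world's x, y, z in units of 10 degrees (1.0 is 10 degrees), then the finger opening in mm, from 0 to 87. In form: [x, y, z, wx, wy, wz, jaw, x, y, z, wx, wy, wz, jaw, ...]. A call has 1 to 10 rows; each row shifts and turns the commanded pose from where the row before left it; what a row does not reach is not made up. A row lasts 1/8 s, in which the tool goes at most 62.5 mm and 10.7 degrees, less where a joint would pass 70% of its speed; a pose out of reach is approached as far as the arm can. A call is refused whole if a number of a shift passes 1 or a number of a turn 1, either way. A call with a gripper value outside its range is refused whole. The fingers move at their own pace and stop on an object; FORCE is the grip in N (left out, the last holds). Time passes only in rows, so rows that do not move let the fingers close. It gives the time, the measured TCP pose, the force and the opening at its end, in the units of the state.
- env.get_obs(): the state, without advancing time (a new reading comes with each control period).
- env.read_camera(name): name is "scene" or "top" or "wrist"; returns a dict with "image" (480x640x3 uint8, red, green, blue), "fx", "fy", "cx", "cy" (pixels), "cam_to_world" (4x4, takes a point from camera to world coordinates). Camera axes: x right, y up, looking along -z (the intrinsics and any distortion apply to the point x, -y, -z); pixel columns grow to the right and rows downward; lengths in m; the calibration is good to about 2 mm. A picture is of the moment at which its call begins. There is no depth.
- env.sign_off(): hands the job in, once; it reports no verdict.
The state is a dict: "time_s": time; "qpos": joint angles; "joint_velocities": joint speeds; "effort": joint torques, N m; "tool_pos": TCP position; "tool_rot": TCP orientation; "force": force on the tool from outside, world axes, zero at the start; "wrist_torque": the same for the moment, N m; "grip_width": finger opening in m.
Only numpy, scipy, OpenCV 4.12 (cv2) and the standard library are available. Lean on these libraries where they do the work, as an engineer would, in place of code of your own. Each camera call takes 0.05 s, during which the arm holds its last target.

## Working session

There is one attempt and no reset: what is moved stays moved. The work goes in short steps, Python scripts to look and compute and a shell command to move; the robot and the scene stay as the last step left them, time stands still between calls to the robot, and variables do not carry over. Pictures are saved under pics/ and viewed, and the job is handed in when it is done.

```bash
mkdir -p pics
python3 - <<'E'
from cell import env
import cv2
print(env.get_obs())
for n in ["scene","top"]:
    c=env.read_camera(n); cv2.imwrite(f"pics/{n}0.png",c["image"][:,:,::-1]); print(n,c["fx"],c["fy"],c["cx"],c["cy"],c["cam_to_world"], [k for k in c])
E
```

```text
{'time_s': 0.0, 'qpos': array([67.38532275, 18.44043658, -4.01574781, 83.17404282,  1.29551983,
       78.54071338, -3.26267101]), 'joint_velocities': array([ 0.02498867,  0.09217592,  0.03794903,  0.02058437,  0.03443461,
       -0.08115368,  0.09164709]), 'effort': array([ 5.78646541e-04, -4.91289067e+01, -4.03133305e-01, -3.12529743e+01,
       -6.38213125e-02,  4.34953964e-02,  1.57193399e-04]), 'tool_pos': array([ 0.25808421, -0.5958943 ,  0.18495353]), 'tool_rot': array([-9.01099204e+01, -6.13982277e-03, -1.56577948e+02]), 'force': array([-0.29931519,  0.04690124,  0.06167075]), 'wrist_torque': array([-0.01882633,  0.05095024,  0.00527139]), 'grip_width': 0.08711067741702522}
scene 480.07871464317867 480.07871464317867 326.2403247185851 225.44524069956765 [[ 0.17824528 -0.67952181  0.71167319  1.19467412]
 [ 0.98379976  0.10899514 -0.1423309  -0.13347393]
 [ 0.01914803  0.72551372  0.68794127  0.76393093]
 [ 0.          0.          0.          1.        ]] ['image', 'fx', 'fy', 'cx', 'cy', 'cam_to_world']
top 618.6822776186183 618.6822776186183 319.3455714110693 230.4972519355172 [[-0.00993999  0.98348879 -0.18069587  0.36962541]
 [-0.99993978 -0.01061684 -0.00277899  0.00738171]
 [-0.00465152  0.18065736  0.98353509  1.22514336]
 [ 0.          0.          0.          1.        ]] ['image', 'fx', 'fy', 'cx', 'cy', 'cam_to_world']
```

View pics/scene0.png

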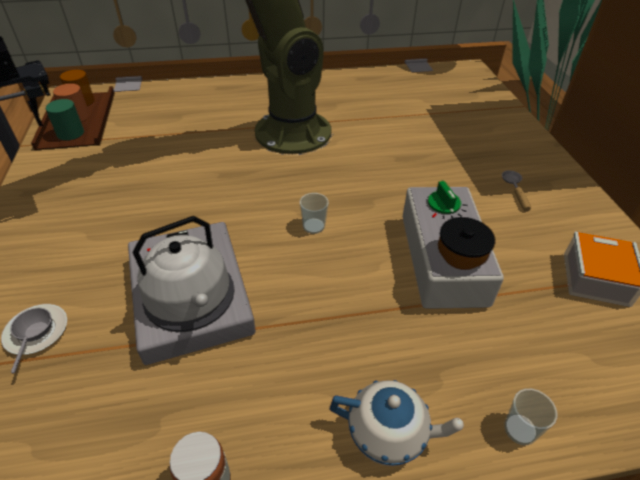

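View pics/top0.png

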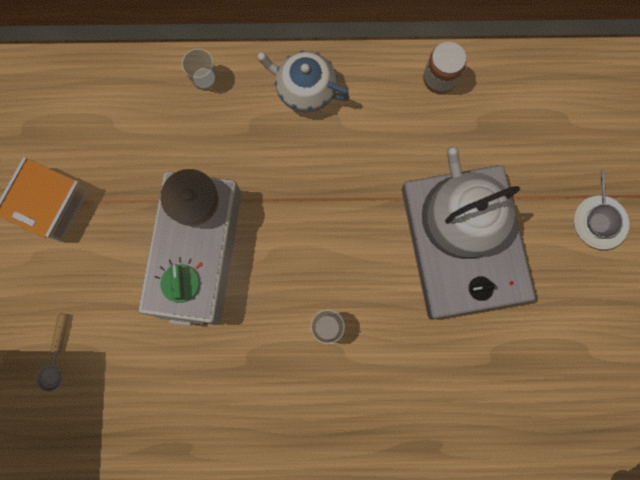

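```bash
cat > h.py <<'E'
import numpy as np
def proj(c,p):
    M=np.linalg.inv(c["cam_to_world"]); q=M[:3,:3]@np.array(p)+M[:3,3]
    return c["cx"]+c["fx"]*q[0]/-q[2], c["cy"]+c["fy"]*(-q[1])/-q[2]
def ray(c,u,v,z):
    d=c["cam_to_world"][:3,:3]@np.array([(u-c["cx"])/c["fx"],-(v-c["cy"])/c["fy"],-1]); o=c["cam_to_world"][:3,3]
    return o+d*(z-o[2])/d[2]
def crop(c,u0,v0,w,h,s,fn):
    import cv2
    cv2.imwrite(fn,cv2.resize(c["image"][v0:v0+h,u0:u0+w,::-1],None,fx=s,fy=s,interpolation=cv2.INTER_CUBIC))
E
python3 - <<'E'
from cell import env
from h import *
import cv2
c=env.read_camera("top"); crop(c,130,160,120,170,5 if 0 else 4,"pics/topc0.png"[:])
crop(c,145,245,75,60,10,"pics/topd0.png")
s=env.read_camera("scene"); crop(s,410,170,70,60,10,"pics/scd0.png")
# disc centroid by green mask
for n,k,(z) in(("top",c,.110),("scene",s,.110)):
    hsv=cv2.cvtColor(k["image"],cv2.COLOR_RGB2HSV); m=cv2.inRange(hsv,(50,120,40),(80,255,255))
    if n=="top": m[:, 260:]=0
    else: m[:,:400]=0; m[:170]=0; m[:,500:]=0
    ys,xs=np.nonzero(m); print(n,xs.min(),xs.max(),ys.min(),ys.max(),len(xs),ray(k,(xs.min()+xs.max())/2,(ys.min()+ys.max())/2,z))
E
```

```text
top 166 194 272 296 11 [0.47898671 0.26313597 0.11      ]
scene 428 460 181 212 565 [0.46975685 0.26555217 0.11      ]
```

View pics/topd0.png

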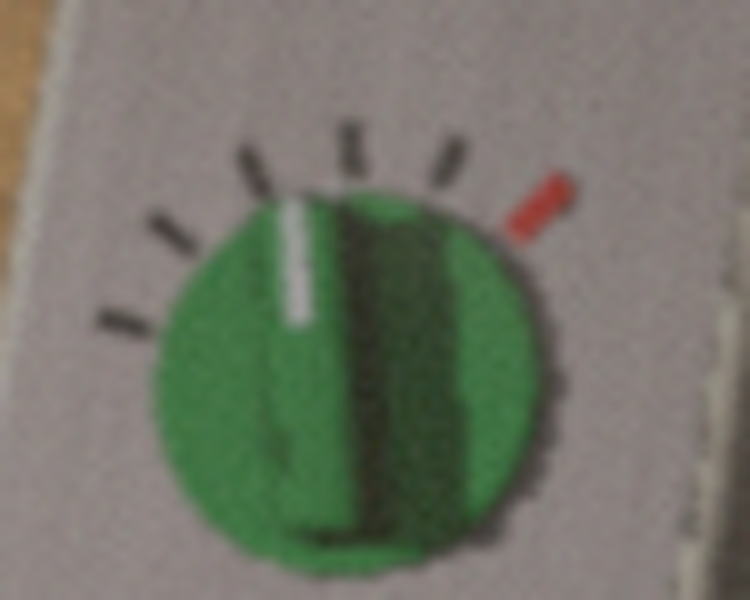

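View pics/scd0.png

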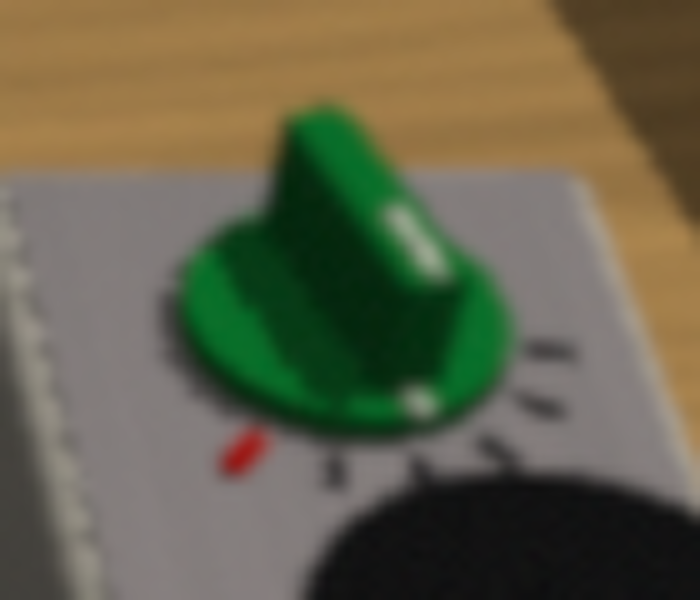

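View pics/topc0.png

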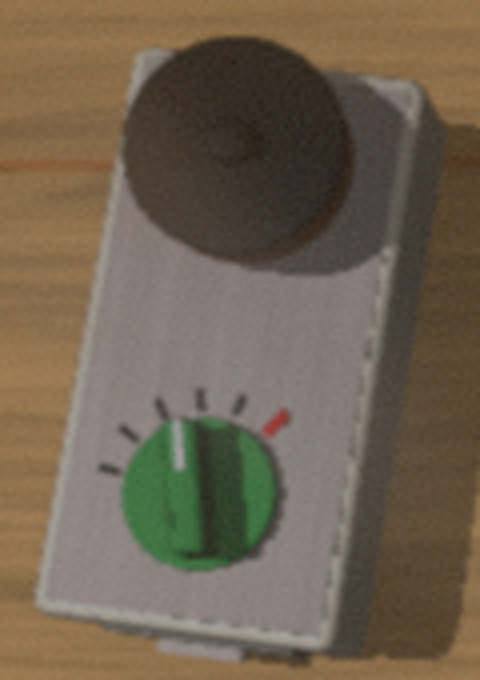

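Run:
```python
from cell import env
from h import *
c=env.read_camera("top"); s=env.read_camera("scene")
T=lambda u,v,z:ray(c,145+u/10,245+v/10,z)
S=lambda u,v,z:ray(s,410+u/10,170+v/10,z)
ct=T(348,385,.110); cs=S(345,315,.110); print(ct,cs)
# bar top
print("bar line top", T(294,205,.143),T(298,322,.143), T(320,535,.143))
print("scene line", S(395,210,.143),S(435,275,.143), S(315,110,.143))
for n,(u,v) in dict(red=(542,207),t1=(450,160),t2=(352,150),t3=(255,170),t4=(172,233),t5=(124,323)).items():
    p=T(u,v,.101)-ct; print(n,np.degrees(np.arctan2(p[1],p[0])),np.hypot(*p[:2]))
# mill edges
K=lambda u,v,z:ray(c,130+u/4,160+v/4,z)
a=K(40,603,.101);b=K(325,640,.101);h=K(240,145,.175);d=K(137,55,.101)
print(a,b,d,h,np.hypot(*(h-ct)[:2]),np.degrees(np.arctan2(*(h-ct)[1::-1])))
print(proj(s,ct),proj(s,ct+np.array([0,0,.033])))
```

```text
[0.47989461 0.26352539 0.11      ] [0.4855404  0.26079285 0.11      ]
bar line top [0.5084899  0.26644939 0.143     ] [0.48780043 0.26507581 0.143     ] [0.45047099 0.26002823 0.143     ]
scene line [0.49138083 0.26285893 0.143     ] [0.51234637 0.26339506 0.143     ] [0.45723923 0.25814159 0.143     ]
red -44.41121318887095 0.0463902957925991
t1 -20.10795629008578 0.044710767189939805
t2 3.4623795245103763 0.04410379261840934
t3 26.659778006090903 0.045336056825597645
t4 50.41380845186462 0.04560995649974051
t5 73.73333793859773 0.04512914814455034
[0.43222944 0.33605701 0.101     ] [0.41436846 0.20686278 0.101     ] [0.68784527 0.30125288 0.101     ] [0.62576316 0.23547759 0.175     ] 0.14854060757990925 -10.884070506492153
(np.float64(444.78205925519705), np.float64(199.64863107052008)) (np.float64(447.7996136670888), np.float64(187.47595768100078))
```

```bash
python3 -m pendant '[0,0.3,1,0,0,0,60, 0.5,0.8,1,0,0,0.8,60, 0.6,1,1,0,0,0.8,60, 0.6,1,1,0,0,0.8,60, 0.6,1,0.3,0,0,0.8,60, 0.6,1,0,0,0,0.8,60, 0.6,1,0,0,0,0.8,60, 0.6,1,0,0,0,0.8,60, 0.6,1,0,0,0,0.8,60, 0.6,1,0,0,0,0.8,60]' 20
```

```text
time_s: 1.55
tool_pos: [0.4709, -0.2311, 0.3582]
tool_rot: [-90.0, -0.0, -84.3]
force: [0.6, 0.2, -0.7]
grip_width: 0.0601
```

```bash
python3 -m pendant '[0.1,1,0,0,0,0.8,60, 0.1,1,0,0,0,0.8,60, 0,1,0,0,0,0.8,60, 0,1,0,0,0,0.8,60, 0,1,0,0,0,0.8,60, 0,1,0,0,0,0.8,60, 0,1,0,0,0,0.8,60, 0,1,0,0,0,0.8,60, 0,1,0,0,0,0.8,60, 0,1,0,0,0,0.8,60]'
```

```text
time_s: 2.8
tool_pos: [0.4782, 0.1687, 0.3582]
tool_rot: [-90.0, -0.0, -4.3]
force: [-0.1, 0.5, 0.8]
grip_width: 0.0599
```

```bash
python3 -m pendant '[0,1,-0.6,0,0,0.4,60, 0,0.6,-0.6,0,0,0.4,60, 0,0,0,0,0,0,60, 0,0,0,0,0,0,60]'
python3 - <<'E'
from cell import env
from h import *
import cv2
w=env.read_camera("wrist"); cv2.imwrite("pics/w1.png",w["image"][:,:,::-1]); print(w["cam_to_world"],w["fx"]); print(proj(w,[.481,.2625,.143]),proj(w,[.481,.2625,.11]))
E
```

```text
time_s: 3.3
tool_pos: [0.479, 0.2305, 0.3108]
tool_rot: [-90.0, -0.0, 3.3]
force: [0.3, -0.3, -0.1]
grip_width: 0.0602
[[-5.67922967e-02 -9.64935061e-01 -2.56271270e-01  4.08494872e-01]
 [ 9.98385996e-01 -5.48399068e-02 -1.47643744e-02  2.26903852e-01]
 [ 1.92769957e-04 -2.56696150e-01  9.66492136e-01  5.08557236e-01]
 [ 0.00000000e+00  0.00000000e+00  0.00000000e+00  1.00000000e+00]] 432.738508901319
(np.float64(351.9037435945902), np.float64(215.34263628826787)) (np.float64(349.02323128217114), np.float64(208.28549586662297))
```

View pics/w1.png

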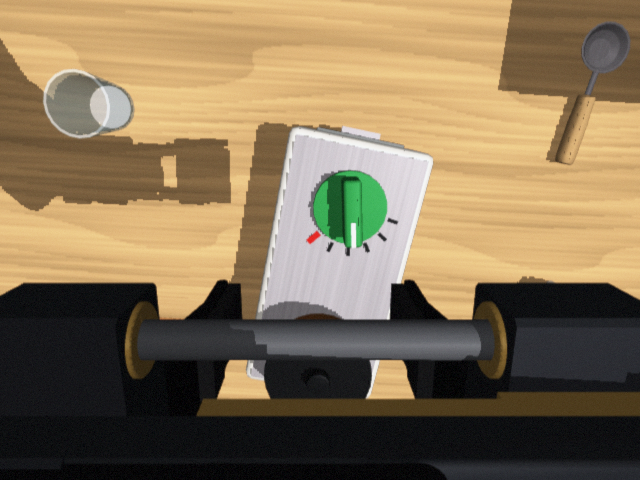

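```bash
python3 -m pendant '[0.05,0.8,0,0,0,0,60, 0,0,-1,0,0,0,60, 0,0,-1,0,0,0,60, 0,0,-1,0,0,0,60, 0,0,-0.5,0,0,0,60, 0,0,0,0,0,0,60, 0,0,0,0,0,0,60]'
python3 - <<'E'
from cell import env
from h import *
import cv2
w=env.read_camera("wrist"); cv2.imwrite("pics/w2.png",w["image"][:,:,::-1]); print(proj(w,[.481,.2625,.143]),proj(w,[.481,.2625,.11]))
print(env.get_obs()["tool_pos"])
E
```

```text
time_s: 4.22
tool_pos: [0.4816, 0.264, 0.1719]
tool_rot: [-89.9, -0.2, 3.4]
force: [-0.2, -0.1, -0.1]
grip_width: 0.0603
(np.float64(311.94878149530945), np.float64(257.80514774951644)) (np.float64(312.2759921132839), np.float64(242.0663352002015))
[0.48156855 0.26410192 0.17197123]
```

View pics/w2.png

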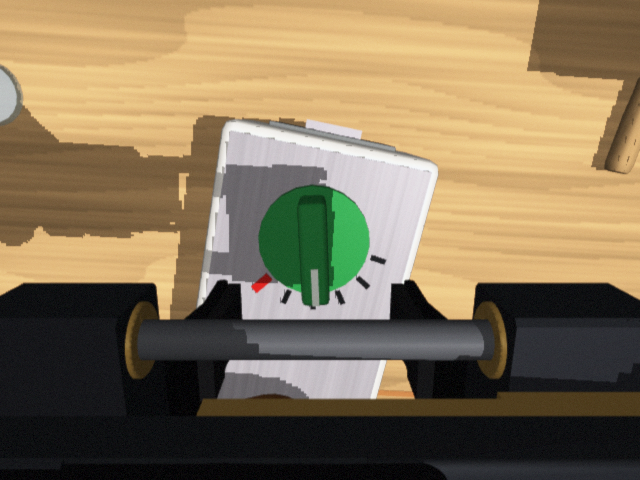

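```bash
python3 -m pendant '[-0.04,0,-0.6,0,0,0,60, 0,0,-0.6,0,0,0,60, 0,0,-0.1,0,0,0,60, 0,0,0,0,0,0,10, 0,0,0,0,0,0,10, 0,0,0,0,0,0,10, 0,0,0,0,0,0,10, 0,0,0,0,0,0,10]' 30; python3 -c "
from cell import env
o=env.get_obs();print(o['qpos'],o['wrist_torque'])"
```

```text
time_s: 5.28
tool_pos: [0.4788, 0.2635, 0.1182]
tool_rot: [-90.0, -0.0, 3.4]
force: [0.4, 0.2, -0.2]
grip_width: 0.0179
[ 14.80080618  14.5680568  -52.60457422 101.6141374   12.2918509
  69.83954465  52.23337587] [ 0.10577621 -0.09638919 -0.02773578]
```

```bash
python3 -m pendant '[0,0,0,0,0,0,10, 0,0,0,0,0,0,10]' 30; python3 -m pendant '[0,0,0,0,0,-0.6,10, 0,0,0,0,0,-0.6,10]'; python3 -c "
from cell import env
o=env.get_obs();print(o['qpos'],o['wrist_torque'])"
```

```text
time_s: 5.52
tool_pos: [0.4787, 0.2635, 0.118]
tool_rot: [-90.0, 0.0, 3.4]
force: [0.2, 0.4, 0.7]
grip_width: 0.0106
time_s: 5.78
tool_pos: [0.4787, 0.2635, 0.118]
tool_rot: [-90.0, 0.0, -8.8]
force: [0.5, -0.5, 0.0]
grip_width: 0.0099
[ 13.32068575  14.09471313 -50.75995364 101.66182731  11.5922966
  69.70180074  40.57424368] [ 0.08247546 -0.10828644 -0.01633645]
```

Run:
```python
from cell import env
from h import *
import cv2
w=env.read_camera("wrist"); cv2.imwrite("pics/w3.png",w["image"][:,:,::-1])
s=env.read_camera("scene"); crop(s,370,100,150,130,5,"pics/s3.png")
```

```text
(no output)
```

View pics/w3.png

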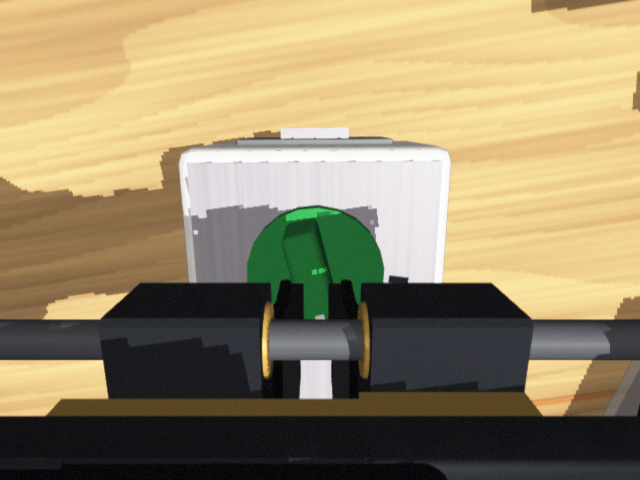

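View pics/s3.png

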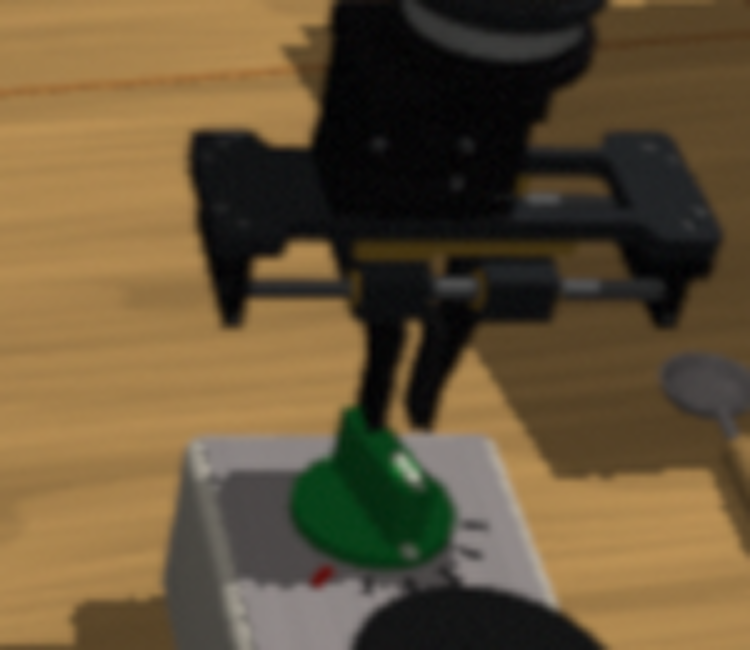

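Run:
```python
from cell import env
from h import *
s=env.read_camera("scene");w=env.read_camera("wrist")
p=env.get_obs()["tool_pos"]
for z in (p[2],.143,.17,.2):
  q=proj(s,[p[0],p[1],z]); print(z,[(q[0]-370)*5,(q[1]-100)*5],proj(w,[p[0],p[1],z]))
# tips at 420,425 px -> at what point?
for z in (.118,.143,.16,.18): print(z,ray(s,370+397/5,100+428/5,z))
```

```text
0.118067241357149 [np.float64(376.60262054614634), np.float64(481.82822516111696)] (np.float64(314.7652631437838), np.float64(276.9333240770108))
0.143 [np.float64(388.03883779675857), np.float64(435.59913988203647)] (np.float64(314.68869056033884), np.float64(296.54299322015885))
0.17 [np.float64(400.8772356461995), np.float64(383.7019630426596)] (np.float64(314.5796035521216), np.float64(324.47936473478427))
0.2 [np.float64(415.7284648770272), np.float64(323.6682361934829)] (np.float64(314.4070595126503), np.float64(368.6666100180338))
0.118 [0.44551761 0.28527468 0.118     ]
0.143 [0.47451283 0.2690675  0.143     ]
0.16 [0.49422959 0.25804662 0.16      ]
0.18 [0.51742577 0.24508088 0.18      ]
```

Run:
```python
from cell import env
from h import *
s=env.read_camera("scene");w=env.read_camera("wrist");t=env.read_camera("top")
crop(s,425,155,50,60,10,"pics/s4.png");crop(w,230,200,170,130,4,"pics/w4.png");crop(t,100,190,140,140,4,"pics/t4.png")
```

```text
(no output)
```

View pics/s4.png

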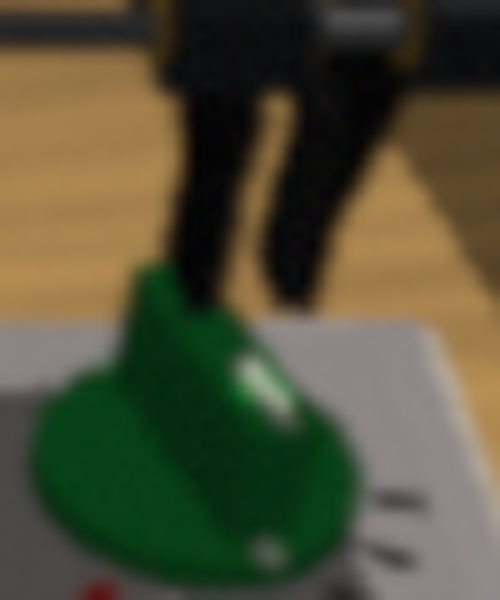

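View pics/w4.png

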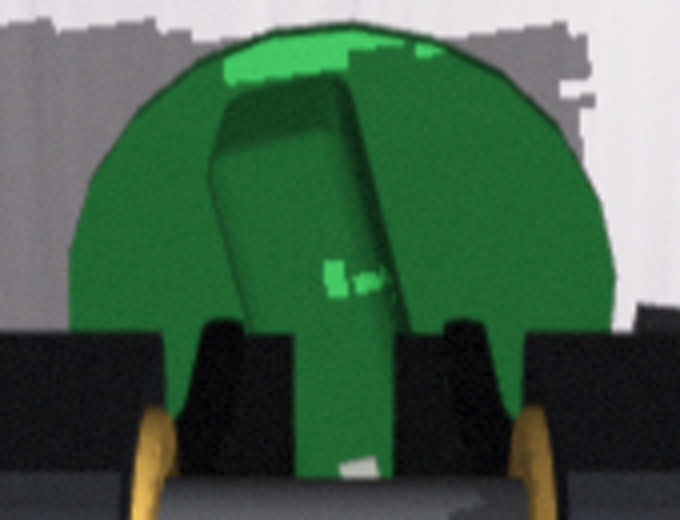

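View pics/t4.png

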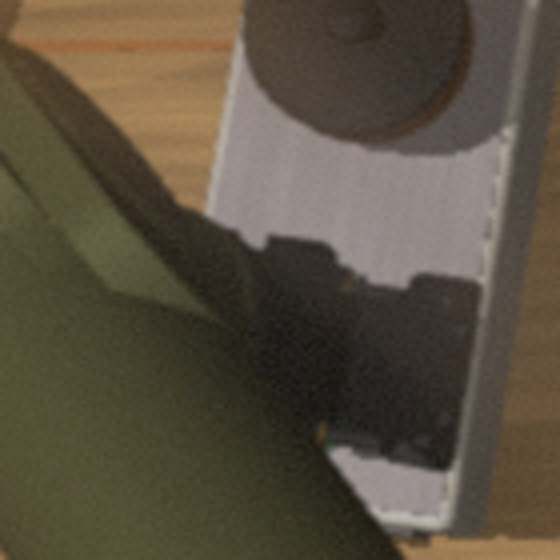

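```bash
python3 -m pendant '[0,0,0,0,0,0.6,60, 0,0,0,0,0,0.6,60, 0,0,0,0,0,0,60, 0,0,0,0,0,0,60, 0,0,0,0,0,0,60, 0,0,0,0,0,0,60]'
python3 - <<'E'
from cell import env
from h import *
s=env.read_camera("scene")
crop(s,410,130,75,85,7,"pics/s5.png")
E
```

```text
time_s: 6.88
tool_pos: [0.4788, 0.2636, 0.1181]
tool_rot: [-90.0, -0.0, 3.4]
force: [-0.0, 0.7, -0.1]
grip_width: 0.0576
```

View pics/s5.png

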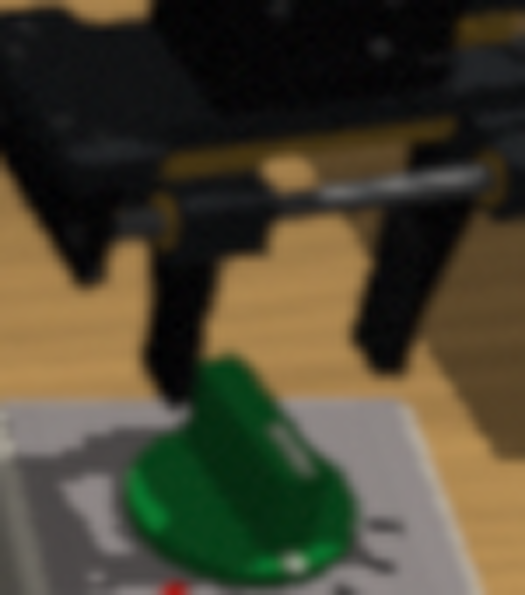

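```bash
python3 -m pendant '[0.03,0,-0.2,0,0,0,60, 0,0,-0.2,0,0,0,60, 0,0,0,0,0,0,60]'
python3 - <<'E'
from cell import env
from h import *
s=env.read_camera("scene")
crop(s,410,130,75,85,7,"pics/s6.png")
w=env.read_camera("wrist"); crop(w,180,180,280,200,2.8,"pics/w6.png")
E
```

```text
time_s: 7.3
tool_pos: [0.4792, 0.2631, 0.1009]
tool_rot: [-90.0, 0.1, 3.4]
force: [0.1, -0.6, 0.6]
grip_width: 0.0601
```

View pics/s6.png

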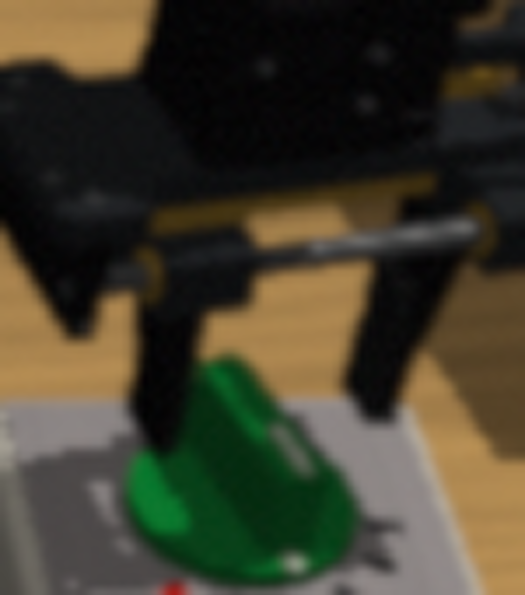

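View pics/w6.png

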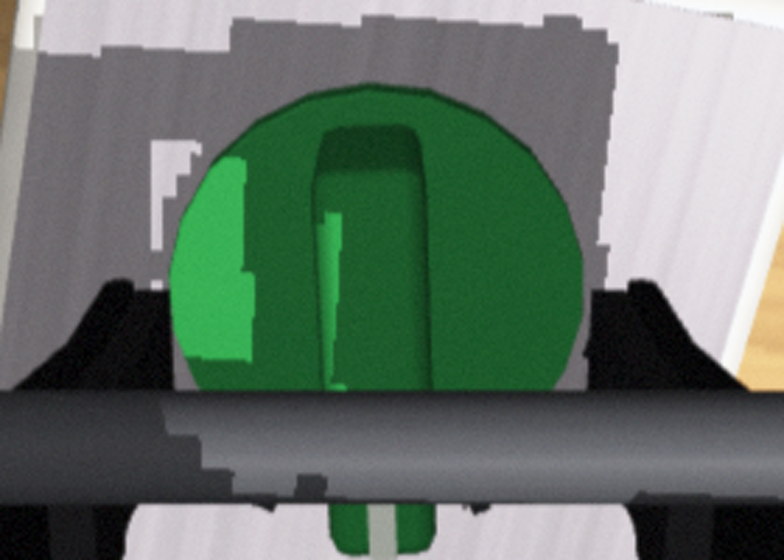

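```bash
python3 -m pendant '[0,0,-0.15,0,0,0,60, 0,0,-0.15,0,0,0,60, 0,0,0,0,0,0,60]'
```

```text
time_s: 7.78
tool_pos: [0.4795, 0.2632, 0.0894]
tool_rot: [-90.0, 0.1, 3.4]
force: [-0.8, 0.7, -0.6]
grip_width: 0.0601
```

```bash
python3 -m pendant '[0,0,0,0,0,0,10, 0,0,0,0,0,0,10, 0,0,0,0,0,0,10, 0,0,0,0,0,0,10, 0,0,0,0,0,0,10, 0,0,0,0,0,0,10, 0,0,0,0,0,0,10]' 30
```

```text
time_s: 8.65
tool_pos: [0.4798, 0.2628, 0.0901]
tool_rot: [-90.1, 0.0, 3.4]
force: [-0.2, -2.7, 2.0]
grip_width: 0.016
```

```bash
python3 -m pendant '[0,0,0,0,0,-0.8,10, 0,0,0,0,0,-0.8,10, 0,0,0,0,0,-0.8,10, 0,0,0,0,0,-0.8,10, 0,0,0,0,0,-0.8,10, 0,0,0,0,0,-0.4,10, 0,0,0,0,0,0,10]'; python3 -c "
from cell import env
o=env.get_obs();print(o['qpos'],o['wrist_torque'])"
```

```text
time_s: 9.52
tool_pos: [0.4803, 0.2641, 0.0901]
tool_rot: [-89.9, 0.0, -40.5]
force: [1.3, 0.0, -1.1]
grip_width: 0.0158
[  8.26015015  14.70893559 -45.05126967 103.43036776  11.28586324
  66.39675248   9.07729451] [ 0.15158772 -0.35728255 -0.19394136]
```

```bash
for i in 1; do python3 -m pendant '[0,0,0,0,0,-0.3,10, 0,0,0,0,0,0,10]'; python3 -c "
from cell import env
o=env.get_obs();print(o['wrist_torque'])"; python3 -m pendant '[0,0,0,0,0,-0.3,10, 0,0,0,0,0,0,10]'; python3 -c "
from cell import env
o=env.get_obs();print(o['wrist_torque'])"; done
```

```text
time_s: 9.78
tool_pos: [0.4803, 0.2642, 0.0901]
tool_rot: [-89.9, 0.0, -43.5]
force: [1.5, 1.4, -1.4]
grip_width: 0.0155
[ 0.31608518 -0.46249565 -0.17581266]
time_s: 10.02
tool_pos: [0.4804, 0.2642, 0.0901]
tool_rot: [-89.9, -0.0, -46.4]
force: [3.2, 1.8, -2.3]
grip_width: 0.0158
[ 0.47304941 -0.7604068   0.44637437]
```

```bash
python3 -m pendant '[0,0,0,0,0,-0.15,10, 0,0,0,0,0,0,10]'
python3 - <<'E'
from cell import env
from h import *
print(env.get_obs()['wrist_torque'])
s=env.read_camera("scene")
crop(s,410,140,75,80,7,"pics/s7.png")
w=env.read_camera("wrist"); crop(w,180,150,280,200,2.8,"pics/w7.png")
E
```

```text
time_s: 10.28
tool_pos: [0.4803, 0.2642, 0.0901]
tool_rot: [-89.9, -0.0, -48.0]
force: [3.2, 2.2, -3.9]
grip_width: 0.0162
[ 0.73747375 -0.99557387  0.76226611]
```

View pics/s7.png

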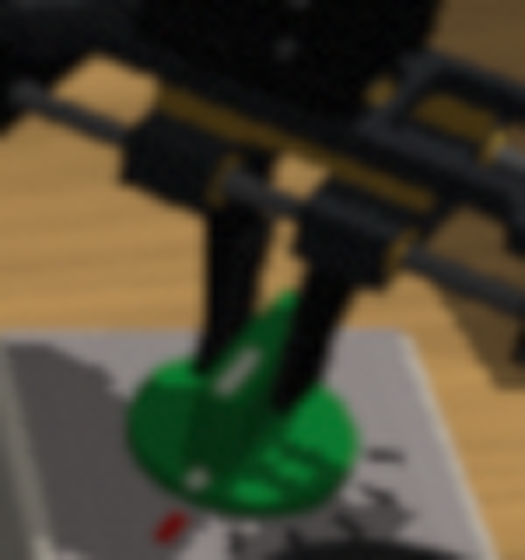

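View pics/w7.png

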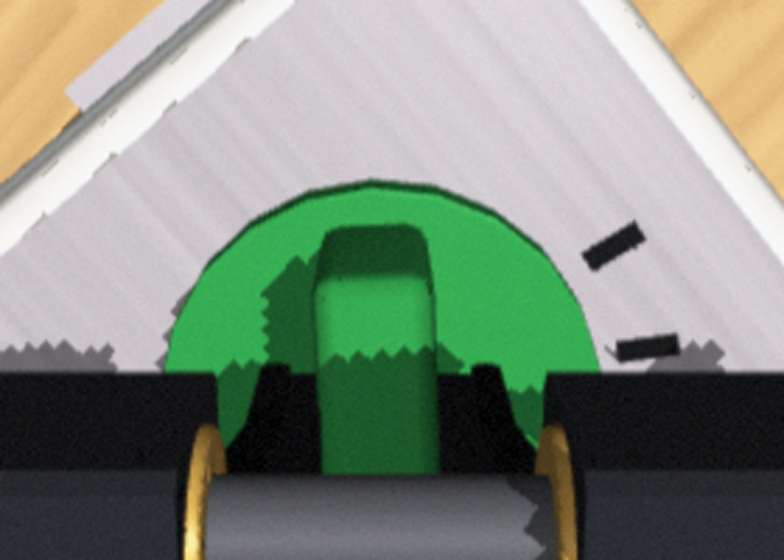

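```bash
python3 -m pendant '[0,0,0,0,0,0.8,10, 0,0,0,0,0,0.8,10, 0,0,0,0,0,0.8,10, 0,0,0,0,0,0.8,10, 0,0,0,0,0,0.8,10, 0,0,0,0,0,0.8,10, 0,0,0,0,0,0.8,10, 0,0,0,0,0,0.8,10, 0,0,0,0,0,0.8,10, 0,0,0,0,0,0.35,10]'; python3 -m pendant '[0,0,0,0,0,0,10, 0,0,0,0,0,0,10]'
python3 - <<'E'
from cell import env
from h import *
print(env.get_obs()['wrist_torque'])
s=env.read_camera("scene")
crop(s,410,140,75,80,7,"pics/s8.png")
w=env.read_camera("wrist"); crop(w,180,150,280,200,2.8,"pics/w8.png")
E
```

```text
time_s: 11.62
tool_pos: [0.4799, 0.262, 0.0901]
tool_rot: [-90.1, 0.1, 27.4]
force: [1.4, -1.0, -1.3]
grip_width: 0.0155
time_s: 11.88
tool_pos: [0.48, 0.262, 0.0901]
tool_rot: [-90.1, 0.1, 27.3]
force: [0.8, -3.3, 1.0]
grip_width: 0.0159
[-0.52866952 -0.27753435 -0.13735382]
```

View pics/s8.png

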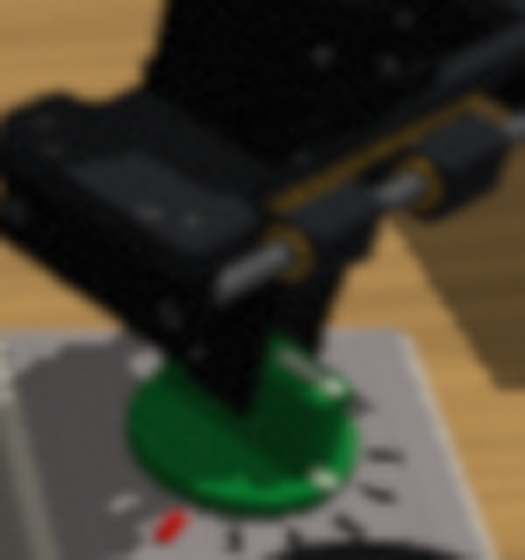

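View pics/w8.png

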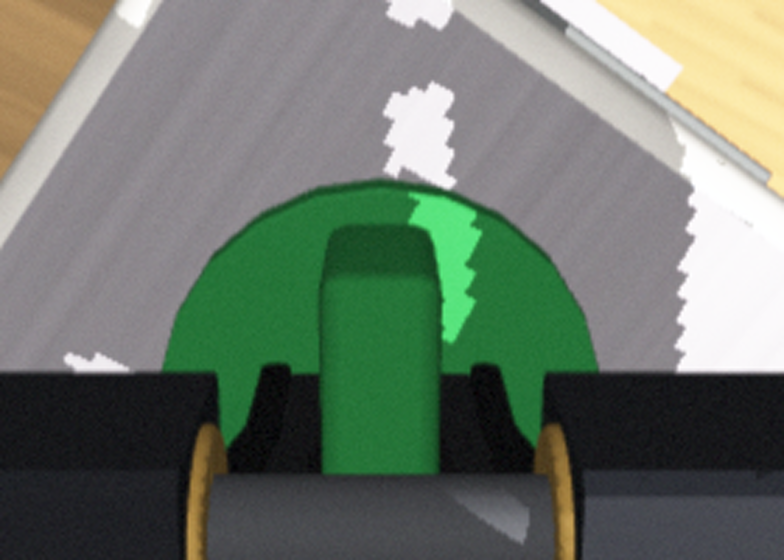

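```bash
python3 -m pendant '[0,0,0,0,0,0,60, 0,0,0,0,0,0,60, 0,0,0,0,0,0,60, 0,0,0,0,0,0,60, 0,0,0.5,0,0,0,60, 0,0,1,0,0,0,60, 0,0,1,0,0,0,60, 0,0,1,0,0,0,60, 0,0,1,0,0,0,60, 0,0,0,0,0,0,60]'; python3 -m pendant '[0,-1,0.5,0,0,0,60, 0,-1,0.5,0,0,0,60, 0,-1,0,0,0,0,60, 0,-1,0,0,0,0,60, 0,-1,0,0,0,0,60, 0,-1,0,0,0,0,60, 0,0,0,0,0,0,60, 0,0,0,0,0,0,60]'
python3 - <<'E'
from cell import env
from h import *
import cv2
s=env.read_camera("scene");t=env.read_camera("top")
cv2.imwrite("pics/s9.png",s["image"][:,:,::-1])
crop(s,410,170,70,60,10,"pics/s9c.png")
crop(t,145,245,75,60,10,"pics/t9c.png")
E
```

```text
time_s: 13.22
tool_pos: [0.4814, 0.2653, 0.2748]
tool_rot: [-90.0, -0.4, 27.5]
force: [0.9, 0.7, -1.1]
grip_width: 0.0598
time_s: 14.22
tool_pos: [0.4798, 0.0246, 0.3101]
tool_rot: [-90.0, -0.0, 27.5]
force: [-0.1, 0.3, 0.0]
grip_width: 0.0602
```

View pics/s9.png

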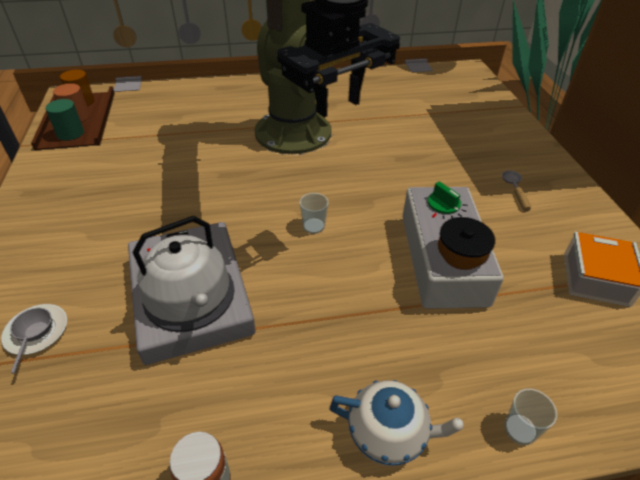

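View pics/s9c.png

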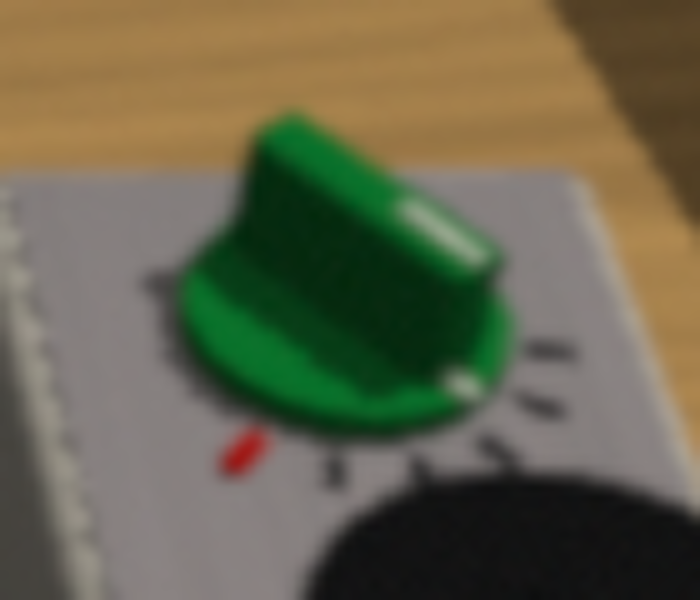

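View pics/t9c.png

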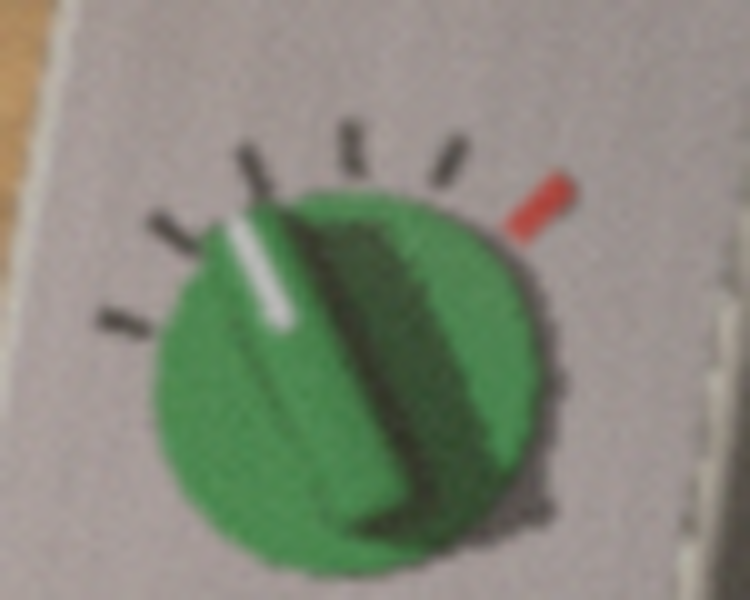

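```bash
python3 -c "
from cell import env
print(env.sign_off())"
```

```text
the job is handed in; nothing more can be done
None
```

I turned the green dial clockwise to its stop, then back counterclockwise three clicks, let go, moved the arm clear and handed the job in at about 14 s. The report gives no verdict.

- **Stop:** the wrist torque climbed to about 0.76 N m as I kept turning, and the pointer lined up with the red tick in the picture.
- **Final setting:** after release, the pointer's white line points at the third black tick in both the top and scene pictures. It measures about 27° against the 27.5° I aimed for.
- **Kettle and hot plate:** in the last scene picture, the kettle and everything else on the table look as they did at the start. The arm went nowhere near the hot plate's black knob, though I took no close-up of it at the end.
- **First grasp missed:** with the reported tool height at 118 mm, the fingers closed on air and turned about 12° above the dial without moving it. In the camera pictures the fingertips sat about 29 mm higher than the reported tool point. I opened the gripper, turned back and lowered to a reported 90 mm. The fingers then closed on the bar at 16 mm, which matches its given thickness.

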